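Hang the trowel on the sprung hook between its neighbours

ROBOT

A 6-joint arm with a two-finger parallel gripper is mounted at the origin on a cart in front of the work surface, level with it; the furniture and walls round the work are solid. World frame = base frame: x ahead of the robot, y to its left, z up, the work surface at z = 0. Lengths are in mm, angles in rad, forces in N, time in s.
With the tool pointing down it reaches from about 350 to 775 mm from the base axis. Payload 7.3 kg.
Tool frame: the origin (TCP) lies at the very end of the fingers, on their centre line; the grasp point (between the pads) lies 19 mm behind it (pinch_z is the distance from the TCP to the grasp point, in mm); z points along the fingers, y is the direction in which the jaws open and shut (so a half turn about z gives the same grasp; the last joint's range is limited). The gripper opens to 92 mm and grips with 3 to 60 N. Pads are 19 mm wide; open, the fingers measure 130 mm over their backs; the gripper's body (75 mm by 190 mm) begins 47 mm behind the grasp point.
Start: joints at [-1.411, 0.342, 1.524, -0, 1.275, -0.146], TCP at [158.077, -500.656, 226.741] pointing down, gripper open.
Joint ranges: [-2.53, 2.53], [-0.77, 2.02], [0.04, 2.7], [-1, 4.14], [0.28, 2.66], [-3.11, 3.11]. Speed limits (rad/s): [2.57, 2.57, 3.14, 3.14, 3.14, 3.14].

INTERFACE

Orientations are given as [roll, pitch, yaw] about the fixed x, y, z axes, in that order (R = Rz(yaw) Ry(pitch) Rx(roll)).
In Python, from plant import * gives the robot as it stands.
- The arm moves only by the tool step_arm, never from a script. Its argument "moves" is one flat list of numbers, 7 for each row, row after row: the shift along the tool's x, y, z scaled (see below), then the turn, a rotation vector about the tool's x, y, z scaled (see below), then the closure, from -1 (fully open) to 1 (shut). A call has 1 to 8 rows; each row shifts and turns the pose as measured when the row begins, along the tool's axes as they then stand; what a row does not reach is not made up. The controller multiplies each number of a shift by 2 cm and each number of a turn by 4 degrees. A row lasts 1/12 s, in which the tool goes at most 41.7 mm and 7.16 degrees, less where a joint would pass 70% of its speed; a pose out of reach is approached as far as the arm can. A call with a number of a shift or a turn outside -1 to 1 is refused whole. A call with a gripper value outside its range is refused whole. The fingers move at their own pace and stop on an object; the grip force is fixed at half the most. Time passes only in rows, so rows that do not move let the fingers close. It gives the time, the measured TCP pose, the force and the opening at its end, in the units of the state.
- get_obs(): the state, without advancing time (a new reading comes with each control period).
- capture(name): name is "side" or "top"; returns the picture (384x512x3 uint8, red, green, blue); there is no depth.
- get_calibration(name): a dict with "mtx" (3x3 intrinsics, pixels), "eye" and "orientation" of the camera in the world. Camera axes: x right, y down, z forward; pixel columns grow to the right and rows downward; lengths in mm; the calibration is good to about 2 mm. A picture is of the moment at which its call begins. get_calibration takes no time and is no camera call.
- close_job(): hands the job in, once; it reports no verdict.
The state is a dict: "time": time; "joint_positions": joint angles; "dq": joint speeds; "tau": joint torques, N m; "tool_pos": TCP position; "tcp_rot": TCP orientation; "contact_force": force on the tool from outside, world axes, zero at the start; "moment": the same for the moment, N m; "grip_width": finger opening in mm.
Only numpy, scipy, OpenCV 4.12 (cv2) and the standard library are available. Lean on these libraries where they do the work, as an engineer would, in place of code of your own. Each camera call takes 0.05 s, during which the arm holds its last target.

TASK

Lift the square-handled trowel out of the low wooden drying stand and hang it, handle up, on the empty middle hook of the tool rack: press its collar gently back against the hook's sprung brass plate until it clears the raised lips, lower it while pressed until the collar rests on the prongs, and let it go so that the spring holds the collar behind the lips. Do not strain the hook or drive the plate to its stop, and do not knock the tools on either side or disturb the other things on the table.

Things in the scene. Friction and masses are not known exactly. Their poses are not given: they have to be found in the camera images.
- trowel: the only square-handled tool, upright in either slot of the stand. Origin: centre of the underside of its steel collar (26 mm across, z 0 to 6 mm); z up. Pale wooden handle 18 x 18 mm, sides square to x and y, z 6 to 84, cap to 88. Neck 9 mm across, z 0 to -45; leaf blade 22 mm along x, 3 mm along y, down to z -78. 0.07 to 0.13 kg. Raise it 80 mm to leave the slot.
- awl: awl in the other slot of the stand: dark round waisted handle with a ball end, up to 67 mm above its collar; the same collar and neck. Origin: centre of the collar's underside, z up. To be left alone.
- stand: low wooden drying stand 70 x 170 mm, top at 85 mm. Origin: on the table, below the centre of its top. Two slots 32 mm along x, 14 mm along y, centred at y = +40 and -40 mm; the tools' collars rest on the top. Fixed to the table.
- hook_rack: wooden tool rack fixed to the table, three steel hooks at y = +48, 0, -48 mm. Origin: on the table below the nominal seat of the middle hook; x points into the rack, away from the robot; z up. Back board from x = 77 mm, 132 mm high. The MIDDLE hook is adjustable: it stands up to 20 mm nearer or farther (x) and 7 mm higher or lower than nominal, not measured: feel for it. It stays as set.
- nominal_seat (a point): fixed to the rack: the seated collar's underside centre if the middle hook were set to nominal, 125 mm up. Axes as the rack. The hook: two prongs along x, 14 mm apart, 8 mm thick, open to the front (-x); neck between, collar on top. At their ends, 11 to 19 mm before the seat, lips rise 6 mm; the seated collar touches them. Pushed down it yields on a spring: from 4 N, 2.5 N per mm, stop at 8 mm.
- keeper (a joint): the middle hook's sprung brass plate, 16 mm wide, reaching 2 to 32 mm above the prongs: how far it is pressed back along the rack's x, in m. 0 = at rest, face 7 mm behind the hook's seat centre; hard stop at 0.012. Force 1.8 N at first touch, 5.4 N at 0.006, 9 N at 0.012. The collar clears the lips beyond 0.006; hung, it reads about 0.005.
- left_tool: loop tool hanging on the rack's left (+y) hook, slim round handle up to 78 mm above its collar, 17 mm thick. Origin: centre of the collar's underside. Loose: must not be knocked.
- right_tool: palette tool hanging on the rack's right (-y) hook, dark round handle up to 76 mm above its collar, 19 mm thick. Origin: centre of the collar's underside. Loose: must not be knocked.
- slip_bowl: grey bowl, 124 mm across, 50 mm high, loose bystander. Origin: centre of its underside.
- white_pot: small white pot, 68 mm across, 40 mm high, loose bystander. Origin: centre of its underside.
- rib_wood: flat wooden kidney rib 83 x 56 x 10 mm lying on the table, loose bystander. Origin: centre of its underside.
Not all that is in view belongs to the job. Leave any purple look-alike of the left_tool alone. Leave any red look-alike of the trowel alone.

How it is judged:
By the outcome, as a careful person would: the job done as asked, in the order asked, and still so for the second after the job is handed in, with the robot touching nothing.
It also fails if it takes over 58 s, if anything falls off the work surface, if the arm or the gripper's body presses on something with over 40 N, if the wrist force passes 120 N, or if a joint passes its speed limit or range.

## Working session

There is one attempt and no reset: what is moved stays moved. The work goes in short steps, Python scripts to look and compute and a tool call to move; the robot and the scene stay as the last step left them, time stands still between calls to the robot, and variables do not carry over. Pictures are saved under pics/ and viewed, and the job is handed in when it is done.

Besides the shell and the picture viewer there is one more tool, called after ">>>" as name(argument=value, ...) on one line, values as JSON. step_arm: Moves the arm, as the interface text tells. Shifts and turns lie within -1 to 1; 1 stands for 2 cm of shift or 4 degrees of turn. Its arguments: {"type":"object","properties":{"moves":{"type":"array"}},"required":["moves"]}

```bash
mkdir -p pics; ls
python3 - <<'E'
from plant import *
import cv2
print(get_obs())
for n in("side","top"):
    im=capture(n); cv2.imwrite(f"pics/{n}0.png",cv2.resize(im[:,:,::-1],(800,600),interpolation=cv2.INTER_CUBIC)); cv2.imwrite(f"pics/{n}0_raw.png",im[:,:,::-1])
    print(n,get_calibration(n))
E
```

```text
pics
{'time': 0.0, 'joint_positions': array([-1.41102839e+00,  3.42699528e-01,  1.52504233e+00, -1.63382483e-05,
        1.27537870e+00, -1.45999796e-01]), 'dq': array([ 0.00022858, -0.00134671, -0.00174073, -0.00047756, -0.00050385,
       -0.000144  ]), 'tau': array([ 8.96060264e-04, -4.31234372e+01, -2.44217134e+01,  7.18402304e-02,
        5.59386739e-02, -1.10054689e-04]), 'tool_pos': array([ 157.98830095, -500.23018064,  226.04816297]), 'tcp_rot': array([-3.14007874e+00, -2.06824165e-04,  3.05772343e-01]), 'contact_force': array([ 0.71132649, -0.37478399,  0.0284564 ]), 'moment': array([-0.02066898, -0.00778494,  0.07442413]), 'grip_width': 91.89512802874214}
side {'mtx': array([[380.45845915,   0.        , 253.8024778 ],
       [  0.        , 380.45845915, 188.93509278],
       [  0.        ,   0.        ,   1.        ]]), 'eye': array([405.32011212, 896.83964884, 708.02428144]), 'orientation': array([-2.22530624,  0.00779203, -3.0228901 ])}
top {'mtx': array([[358.25452879,   0.        , 254.72551835],
       [  0.        , 358.25452879, 194.28777272],
       [  0.        ,   0.        ,   1.        ]]), 'eye': array([ 487.22994501,   92.23643488, 1039.91318822]), 'orientation': array([-3.09502636,  0.00608754, -1.59494237])}
```

View pics/side0.png

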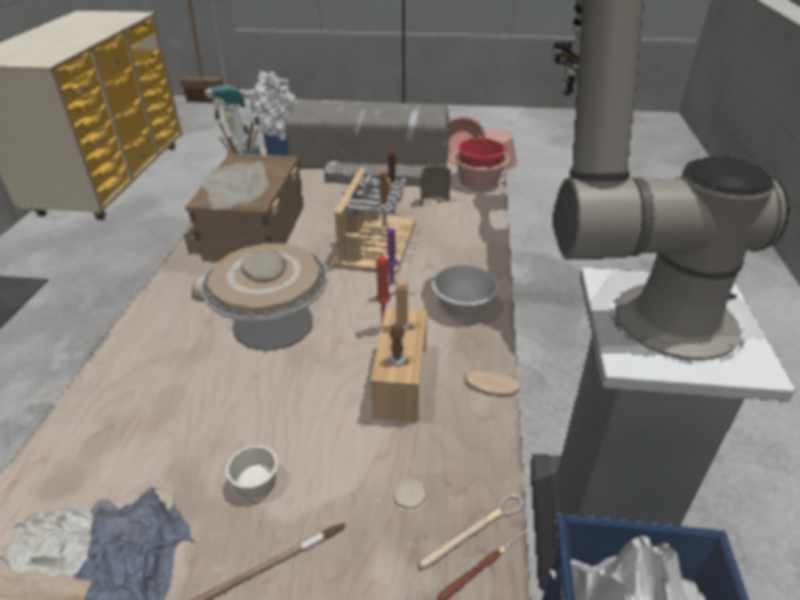

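View pics/top0.png

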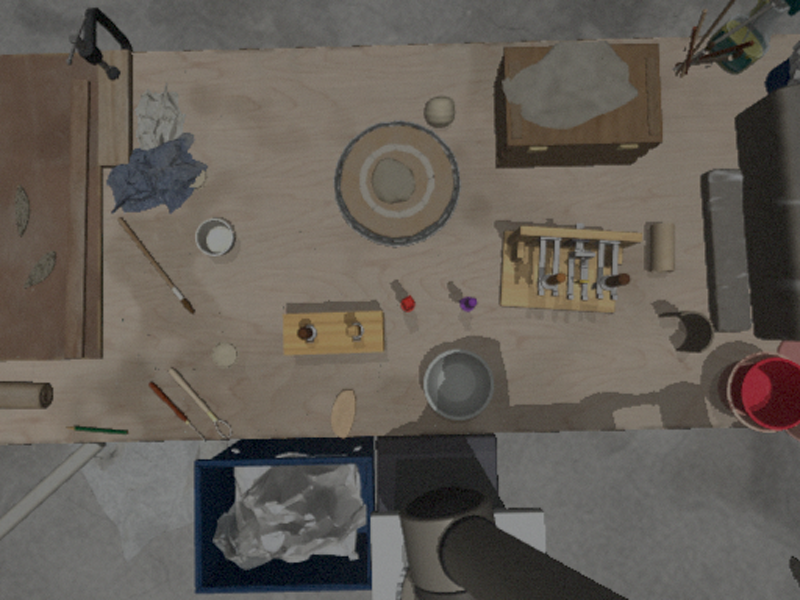

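Run:
```python
import cv2,numpy as np
s=cv2.imread("pics/side0_raw.png");t=cv2.imread("pics/top0_raw.png")
def crop(im,x0,y0,x1,y1,n,k=8):
    c=cv2.resize(im[y0:y1,x0:x1],None,fx=k,fy=k,interpolation=cv2.INTER_CUBIC)
    c=cv2.convertScaleAbs(c,alpha=1.5)
    for x in range(x0,x1,10): cv2.putText(c,str(x),((x-x0)*k,10),0,.35,(0,255,0)); cv2.line(c,((x-x0)*k,12),((x-x0)*k,20),(0,255,0))
    for y in range(y0,y1,10): cv2.putText(c,str(y),(0,(y-y0)*k+4),0,.35,(0,255,0)); cv2.line(c,(25,(y-y0)*k),(32,(y-y0)*k),(0,255,0))
    cv2.imwrite(n,c)
crop(s,230,155,300,275,"pics/s_stand.png",5)
crop(s,205,95,275,180,"pics/s_rack.png",7)
crop(t,175,180,310,235,"pics/t_stand.png",5)
crop(t,315,135,415,205,"pics/t_rack.png",8)
```

```text
(no output)
```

View pics/s_stand.png

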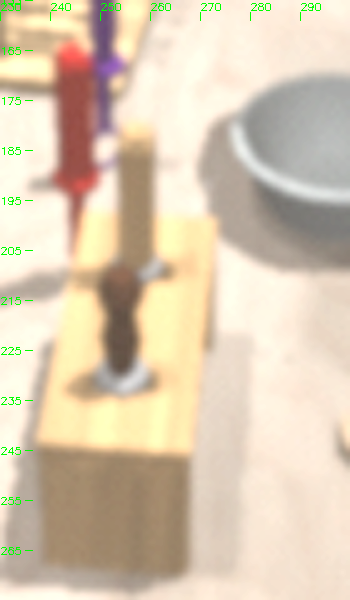

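View pics/s_rack.png

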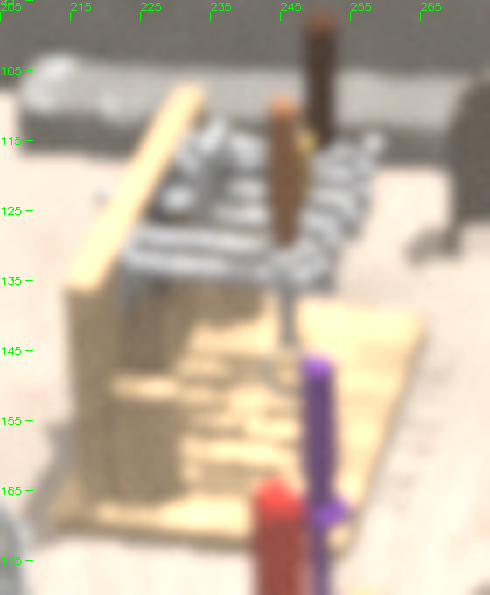

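View pics/t_stand.png

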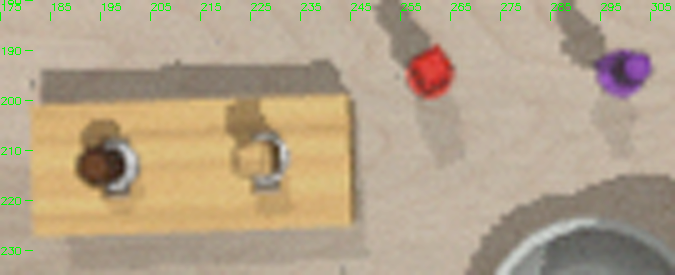

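View pics/t_rack.png

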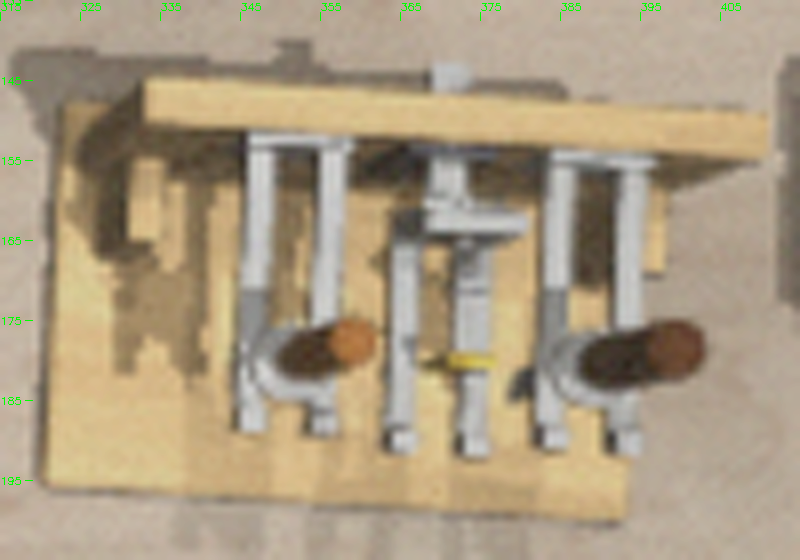

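```bash
cat > h.py <<'E'
import numpy as np,cv2
from scipy.spatial.transform import Rotation as Ro
CAL={}
from plant import get_calibration
def cal(n):
    if n not in CAL:
        c=get_calibration(n); CAL[n]=(np.array(c['mtx']),np.array(c['eye']),Ro.from_euler('xyz',c['orientation']).as_matrix())
    return CAL[n]
def ray(n,u,v):
    K,e,R=cal(n); d=R@np.linalg.solve(K,[u,v,1.]); return e,d/np.linalg.norm(d)
def onz(n,u,v,z):
    e,d=ray(n,u,v); return e+d*(z-e[2])/d[2]
def two(p,q):
    e1,d1=ray("side",*p);e2,d2=ray("top",*q)
    t=np.linalg.lstsq(np.c_[d1,-d2],e2-e1,rcond=None)[0]
    a=e1+t[0]*d1;b=e2+t[1]*d2; return (a+b)/2,np.linalg.norm(a-b)
def px(n,P):
    K,e,R=cal(n); q=K@(R.T@(np.array(P,float)-e)); return q[:2]/q[2]
E
python3 - <<'E'
from h import *
np.set_printoptions(precision=1,suppress=True)
# top crop pixel estimates: (crop/5 + off)
T=lambda x,y,x0=175,y0=180,k=5:(x0+x/k-.4,y0+y/k-.4)
print("stand corners z85",[onz("top",*T(*c),85) for c in [(32,108),(350,95),(352,226),(34,236)]])
print("trowel cap top z173",onz("top",*T(252,158),173))
print("trowel collar z91",onz("top",*T(268,160),91), "awl collar",onz("top",*T(117,166),91))
print("red top",onz("top",*T(430,72),160),"purple top",onz("top",*T(625,70),160))
R=lambda x,y:T(x,y,315,135,8)
print("prong ends left tool hook z131",[onz("top",*R(*c),128) for c in [(250,420),(320,425)]])
print("right",[onz("top",*R(*c),128) for c in [(550,437),(625,443)]])
print("mid",[onz("top",*R(*c),128) for c in [(400,440),(473,445)]])
print("plate top front edge z157",[onz("top",*R(*c),157) for c in [(443,362),(494,362)]])
print("board top",[onz("top",*R(*c),132) for c in [(145,112),(766,152)]], [onz("top",*R(*c),132) for c in [(145,80),(768,115)]])
print("left tool top z203 L/R",onz("top",*R(350,340),203),onz("top",*R(676,350),201))
S=lambda x,y,x0=230,y0=155,k=5:(x0+x/k-.4,y0+y/k-.4)
print("trowel cap two", two(S(138,133),T(252,158)))
print("red base/top two", two(S(75,58),T(430,72)))
print("purple top two", two((205+317/7-.4,95+362/7-.4),T(632,68)))
E
```

```text
stand corners z85 [array([518.2, 294.2,  85. ]), array([521. , 124.3,  85. ]), array([451.3, 124.8,  85. ]), array([450.1, 294.1,  85. ])]
trowel cap top z173 [488.6 169.4 173. ]
trowel collar z91 [487.4 168.2  91. ] awl collar [486.2 248.3  91. ]
red top [528.7  82.1 160. ] purple top [527.3 -13.7 160. ]
prong ends left tool hook z131 [array([ 542.5, -135.7,  128. ]), array([ 540.4, -157.9,  128. ])]
right [array([ 534.7, -230.7,  128. ]), array([ 532.3, -254.4,  128. ])]
mid [array([ 535. , -183.1,  128. ]), array([ 532.8, -206.2,  128. ])]
plate top front edge z157 [array([ 557.2, -188.5,  157. ]), array([ 556.8, -204.2,  157. ])]
board top [array([ 641.3, -104.8,  132. ]), array([ 623.6, -301.5,  132. ])] [array([ 651.6, -105.2,  132. ]), array([ 635.4, -302.7,  132. ])]
left tool top z203 L/R [ 560.7 -147.   203. ] [ 555.5 -242.7  201. ]
trowel cap two (array([488.3, 169.7, 169.7]), np.float64(0.4718876799534658))
red base/top two (array([530.1,  82.2, 150.9]), np.float64(1.900782530452988))
purple top two (array([529.3, -18.2, 151. ]), np.float64(1.2607053314729824))
```

```bash
cat > plan.py <<'E'
import sys,math
from h import *
from plant import get_obs
def rpt():
    o=get_obs(); print("t %.2f"%o['time'],"pos",np.round(o['tool_pos'],1),"rpy",np.round(np.degrees(o['tcp_rot']),2),"F",np.round(o['contact_force'],2),"w %.1f"%o['grip_width'],"q",np.round(o['joint_positions'],2))
    return o
def plan(target,yaw,g,n=None,maxmm=19):
    o=rpt(); p=o['tool_pos'].copy();R=Ro.from_euler('xyz',o['tcp_rot']);Rt=Ro.from_euler('xyz',[math.pi,0,math.radians(yaw)])
    tot=np.linalg.norm(np.array(target)-p); rv=(R.inv()*Rt).as_rotvec(); m=max(math.ceil(tot/maxmm),math.ceil(np.degrees(np.linalg.norm(rv))/3.9),1)
    if n: m=max(m,n)
    d=(np.array(target)-p)/m; rows=[]
    for i in range(m):
        s=R.inv().apply(d)/20; w=np.degrees(rv/m)/4
        rows.append([round(float(a),2)+0 for a in (*s,*w)]+[g]); R=R*Ro.from_rotvec(rv/m)
    print(m,"rows")
    for i in range(0,m,8): print(sum(rows[i:i+8],[]))
if __name__=="__main__":
    a=[float(x) for x in sys.argv[1:]]
    plan(a[:3],a[3],a[4],int(a[5]) if len(a)>5 else None)
E
python3 plan.py 420 -300 240 90.7 -1
```

```text
t 0.10 pos [ 158.  -500.3  226.1] rpy [-1.7993e+02 -1.0000e-02  1.7520e+01] F [ 0.48  0.14 -0.93] w 91.5 q [-1.41  0.34  1.52 -0.    1.28 -0.15]
19 rows
[0.82, -0.3, -0.04, 0.0, 0.0, -0.96, -1.0, 0.83, -0.24, -0.04, 0.0, 0.0, -0.96, -1.0, 0.85, -0.18, -0.04, 0.0, 0.0, -0.96, -1.0, 0.86, -0.13, -0.04, 0.0, 0.0, -0.96, -1.0, 0.87, -0.07, -0.04, 0.0, 0.0, -0.96, -1.0, 0.87, -0.01, -0.04, 0.0, 0.0, -0.96, -1.0, 0.87, 0.05, -0.04, 0.0, 0.0, -0.96, -1.0, 0.86, 0.11, -0.04, 0.0, 0.0, -0.96, -1.0]
[0.85, 0.16, -0.04, 0.0, 0.0, -0.96, -1.0, 0.84, 0.22, -0.04, 0.0, 0.0, -0.96, -1.0, 0.82, 0.28, -0.04, 0.0, 0.0, -0.96, -1.0, 0.8, 0.33, -0.04, 0.0, 0.0, -0.96, -1.0, 0.78, 0.39, -0.04, 0.0, 0.0, -0.96, -1.0, 0.75, 0.44, -0.04, 0.0, 0.0, -0.96, -1.0, 0.72, 0.49, -0.04, 0.0, 0.0, -0.96, -1.0, 0.68, 0.53, -0.04, 0.0, 0.0, -0.96, -1.0]
[0.65, 0.58, -0.04, 0.0, 0.0, -0.96, -1.0, 0.61, 0.62, -0.04, 0.0, 0.0, -0.96, -1.0, 0.56, 0.66, -0.04, 0.0, 0.0, -0.96, -1.0]
```

Square-handled candidates, by top-view pixel:
- Pale handle at (225,211), upright in the stand's -y slot.
- Red one at (261,194), outside the stand.

The purple tool at (299,193) is the left-tool look-alike. The pale one is the trowel: it stands in the slot, is square and is uncoloured, and the enlarged crops confirm this. The awl is the dark round handle at (195,213).

>>> step_arm(moves=[0.8,-0.3,-0.1,0,0,-0.95,-1,0.8,-0.25,-0.1,0,0,-0.95,-1,0.85,-0.2,-0.1,0,0,-0.95,-1,0.85,-0.1,-0.1,0,0,-0.95,-1,0.85,-0.05,0,0,0,-0.95,-1,0.85,0,0,0,0,-0.95,-1,0.85,0.05,0,0,0,-0.95,-1,0.85,0.1,0,0,0,-0.95,-1])

```text
time: 0.77
tool_pos: [267.2, -413.7, 231.0]
tcp_rot: [-3.134, -0.004, 0.853]
contact_force: [0.4, -0.4, 0.6]
grip_width: 91.9
```

>>> step_arm(moves=[0.85,0.15,-0.05,0,0,-0.95,-1,0.85,0.2,-0.05,0,0,-0.95,-1,0.8,0.3,-0.05,0,0,-0.95,-1,0.8,0.35,-0.05,0,0,-0.95,-1,0.8,0.4,0,0,0,-0.95,-1,0.75,0.45,0,0,0,-0.95,-1,0.7,0.5,0,0,0,-0.95,-1,0.7,0.5,0,0,0,-0.95,-1])

```text
time: 1.43
tool_pos: [380.3, -320.9, 232.7]
tcp_rot: [-3.132, -0.013, 1.411]
contact_force: [0.9, -0.2, 0.0]
grip_width: 91.9
```

```bash
python3 plan.py 487 169 235 90.7 -1
```

```text
t 1.43 pos [ 380.3 -320.9  232.7] rpy [-179.48   -0.73   80.86] F [ 0.91 -0.19  0.03] w 91.9 q [-0.86  0.3   1.57  0.    1.29 -0.7 ]
27 rows
[0.93, 0.05, 0.01, 0.0, -0.01, -0.09, -1.0, 0.93, 0.06, 0.01, 0.0, -0.01, -0.09, -1.0, 0.93, 0.06, 0.01, 0.0, -0.01, -0.09, -1.0, 0.93, 0.07, 0.01, 0.0, -0.01, -0.09, -1.0, 0.93, 0.07, 0.01, 0.0, -0.01, -0.09, -1.0, 0.92, 0.08, 0.0, 0.0, -0.01, -0.09, -1.0, 0.92, 0.09, 0.0, 0.0, -0.01, -0.09, -1.0, 0.92, 0.09, 0.0, 0.0, -0.01, -0.09, -1.0]
[0.92, 0.1, 0.0, 0.0, -0.01, -0.09, -1.0, 0.92, 0.1, 0.0, 0.0, -0.01, -0.09, -1.0, 0.92, 0.11, 0.0, 0.0, -0.01, -0.09, -1.0, 0.92, 0.12, 0.0, 0.0, -0.01, -0.09, -1.0, 0.92, 0.12, 0.0, 0.0, -0.01, -0.09, -1.0, 0.92, 0.13, 0.0, 0.0, -0.01, -0.09, -1.0, 0.92, 0.13, 0.0, 0.0, -0.01, -0.09, -1.0, 0.92, 0.14, 0.0, 0.0, -0.01, -0.09, -1.0]
[0.92, 0.14, 0.0, 0.0, -0.01, -0.09, -1.0, 0.92, 0.15, 0.0, 0.0, -0.01, -0.09, -1.0, 0.92, 0.16, 0.0, 0.0, -0.01, -0.09, -1.0, 0.91, 0.16, 0.0, 0.0, -0.01, -0.09, -1.0, 0.91, 0.17, 0.0, 0.0, -0.01, -0.09, -1.0, 0.91, 0.17, 0.0, 0.0, -0.01, -0.09, -1.0, 0.91, 0.18, 0.0, 0.0, -0.01, -0.09, -1.0, 0.91, 0.19, 0.0, 0.0, -0.01, -0.09, -1.0]
[0.91, 0.19, 0.0, 0.0, -0.01, -0.09, -1.0, 0.91, 0.2, 0.0, 0.0, -0.01, -0.09, -1.0, 0.91, 0.2, 0.0, 0.0, -0.01, -0.09, -1.0]
```

>>> step_arm(moves=[0.95,0.1,0,0,-0.1,-0.3,-1,0.95,0.1,0,0,-0.1,-0.3,-1,0.95,0.1,0,0,0,-0.3,-1,0.95,0.1,0,0,0,-0.3,-1,0.95,0.1,0,0,0,-0.3,-1,0.95,0.1,0,0,0,-0.3,-1,0.95,0.15,0,0,0,-0.2,-1,0.95,0.15,0,0,0,-0.2,-1])

```text
time: 2.1
tool_pos: [411.9, -163.5, 229.6]
tcp_rot: [-3.128, -0.004, 1.576]
contact_force: [0.0, 0.0, -0.3]
grip_width: 91.8
```

>>> step_arm(moves=[0.95,0.15,0,0,0,-0.1,-1,0.95,0.15,0,0,0,-0.1,-1,0.95,0.15,0,0,0,0,-1,0.95,0.15,0,0,0,0,-1,0.95,0.15,0,0,0,0,-1,0.95,0.15,0,0,0,0,-1,0.95,0.15,0,0,0,0,-1,0.95,0.15,0,0,0,0,-1])

```text
time: 2.77
tool_pos: [431.4, -2.6, 227.8]
tcp_rot: [-3.123, -0.006, 1.591]
contact_force: [0.9, -0.1, -0.2]
grip_width: 92.2
```

>>> step_arm(moves=[0.95,0.15,0,0,0,0,-1,0.95,0.15,0,0,0,0,-1,0.95,0.15,0,0,0,0,-1,0.95,0.15,0,0,0,0,-1,0.95,0.15,0,0,0,0,-1,0.95,0.15,0,0,0,0,-1])

```text
time: 3.27
tool_pos: [445.6, 117.9, 226.5]
tcp_rot: [-3.118, -0.006, 1.591]
contact_force: [-0.1, -0.2, -0.5]
grip_width: 91.8
```

```bash
python3 plan.py 487.5 169 235 90.7 -1
```

```text
t 3.27 pos [445.6 117.9 226.5] rpy [-178.68   -0.35   91.18] F [-0.1  -0.22 -0.51] w 91.8 q [0.09 0.24 1.67 0.01 1.25 0.06]
4 rows
[0.63, 0.53, -0.11, -0.08, -0.02, 0.03, -1.0, 0.63, 0.53, -0.11, -0.08, -0.02, 0.03, -1.0, 0.63, 0.53, -0.11, -0.08, -0.02, 0.03, -1.0, 0.63, 0.53, -0.11, -0.08, -0.02, 0.03, -1.0]
```

>>> step_arm(moves=[0.65,0.55,-0.1,-0.1,0,0,-1,0.65,0.55,-0.1,-0.1,0,0,-1,0.65,0.55,-0.1,-0.1,0,0,-1,0.65,0.55,-0.1,-0.1,0,0,-1,0,0,0,0,0,0,-1,0,0,0,0,0,0,-1])

```text
time: 3.77
tool_pos: [488.1, 177.2, 231.9]
tcp_rot: [3.142, -0.006, 1.597]
contact_force: [-0.7, -0.9, -0.1]
grip_width: 91.7
```

Run:
```python
from plan import *
plan([487.5,169,225],90.7,-1)
for n in("side","top"):
    im=capture(n) if 0 else __import__('plant').capture(n); cv2.imwrite(f"pics/{n}1.png",im[:,:,::-1])
t=cv2.imread("pics/top1.png")[180:240,180:270]; s=cv2.imread("pics/side1.png")[130:250,215:305]
c=np.hstack([cv2.resize(t,None,fx=5,fy=5,interpolation=2),np.zeros((300,10,3),np.uint8)]); s=cv2.resize(s,None,fx=4,fy=4,interpolation=2)
H=max(len(c),len(s));o=np.zeros((H,c.shape[1]+s.shape[1],3),np.uint8);o[:len(c),:c.shape[1]]=c;o[:len(s),c.shape[1]:]=s
cv2.imwrite("pics/c1.png",o[:600,:800])
```

```text
t 3.77 pos [488.1 177.2 231.9] rpy [180.    -0.36  91.48] F [-0.7  -0.85 -0.11] w 91.7 q [0.2  0.33 1.53 0.01 1.28 0.17]
1 rows
[-0.41, -0.04, 0.34, 0.0, -0.09, 0.2, -1]
```

View pics/c1.png

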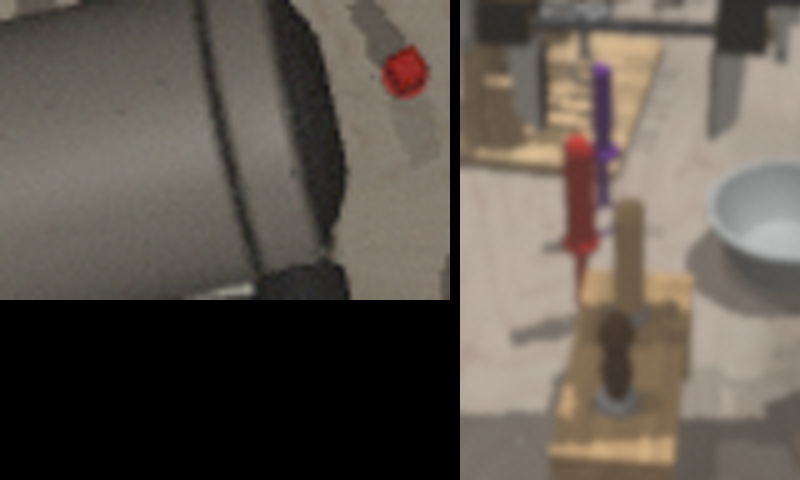

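The side view shows the fingers, at crop columns 527 and 720, straddling the pale handle at 628. The red tool is clear to the left. I'll correct y by -8 mm and descend.

>>> step_arm(moves=[-0.4,0,0,0,-0.1,0.2,-1,0,0,0.8,0,0,0,-1,0,0,0.8,0,0,0,-1,0,0,0.8,0,0,0,-1,0,0,0.5,0,0,0,-1,0,0,0,0,0,0,-1])

```text
time: 4.37
tool_pos: [486.4, 161.6, 173.1]
tcp_rot: [3.141, 0.004, 1.573]
contact_force: [0.6, -0.1, -0.2]
grip_width: 91.8
```

```bash
python3 plan.py 488 169 124 90.7 -1
```

```text
t 4.37 pos [486.4 161.6 173.1] rpy [179.94   0.25  90.13] F [ 0.56 -0.14 -0.25] w 91.8 q [ 0.17  0.37  1.64 -0.    1.13  0.17]
3 rows
[0.13, 0.03, 0.82, 0.01, 0.02, -0.05, -1.0, 0.13, 0.03, 0.82, 0.01, 0.02, -0.05, -1.0, 0.12, 0.03, 0.82, 0.01, 0.02, -0.05, -1.0]
```

>>> step_arm(moves=[0.35,0.05,0,0,0,-0.1,-1,0,0,0.7,0,0,0,-1,0,0,0.7,0,0,0,-1,0,0,0.7,0,0,0,-1,0,0,0,0,0,0,-1,0,0,0,0,0,0,-1])

```text
time: 4.87
tool_pos: [489.6, 167.2, 134.6]
tcp_rot: [3.134, 0.004, 1.577]
contact_force: [0.4, -0.2, 0.9]
grip_width: 91.8
```

```bash
python3 plan.py 488 169 124 90.7 -1
```

```text
t 4.87 pos [489.6 167.2 134.6] rpy [179.58   0.25  90.33] F [ 0.42 -0.25  0.85] w 91.8 q [ 0.18  0.42  1.68 -0.01  1.03  0.18]
1 rows
[0.09, -0.08, 0.53, 0.11, 0.06, -0.09, -1.0]
```

>>> step_arm(moves=[0.1,-0.1,0.5,0.1,0.05,-0.1,-1,0,0,0,0,0,0,-1,0,0,0,0,0,0,-1])

```text
time: 5.12
tool_pos: [488.9, 169.7, 126.5]
tcp_rot: [3.138, -0.0, 1.584]
contact_force: [0.3, 0.2, -0.3]
grip_width: 91.8
```

```bash
python3 plan.py 488 169 124 90.7 -1
```

```text
t 5.12 pos [488.9 169.7 126.5] rpy [ 1.7978e+02 -1.0000e-02  9.0770e+01] F [ 0.31  0.19 -0.34] w 91.8 q [ 0.19  0.43  1.69 -0.    1.02  0.17]
1 rows
[-0.03, -0.04, 0.13, 0.05, 0.0, 0.02, -1.0]
```

>>> step_arm(moves=[0,0,0.15,0,0,0,-1,0,0,0,0,0,0,-0.2,0,0,0,0,0,0,0.2,0,0,0,0,0,0,0.5,0,0,0,0,0,0,1,0,0,0,0,0,0,1,0,0,0,0,0,0,1,0,0,0,0,0,0,1])

```text
time: 5.78
tool_pos: [489.7, 169.9, 124.9]
tcp_rot: [3.135, -0.001, 1.584]
contact_force: [-0.5, 0.0, 0.3]
grip_width: 49.6
```

>>> step_arm(moves=[0,0,0,0,0,0,1,0,0,0,0,0,0,1,0,0,0,0,0,0,1,0,0,0,0,0,0,1])

```text
time: 6.12
tool_pos: [489.7, 169.9, 124.9]
tcp_rot: [3.135, -0.001, 1.584]
contact_force: [0.4, -0.2, 0.3]
grip_width: 23.3
```

```bash
python3 plan.py 488 169 235 90.7 1
```

```text
t 6.12 pos [489.7 169.9 124.9] rpy [ 1.7962e+02 -4.0000e-02  9.0770e+01] F [ 0.36 -0.19  0.27] w 23.3 q [ 0.19  0.43  1.69 -0.    1.01  0.17]
6 rows
[-0.01, -0.01, -0.92, 0.02, 0.0, 0.0, 1.0, -0.01, -0.01, -0.92, 0.02, 0.0, 0.0, 1.0, -0.01, -0.01, -0.92, 0.02, 0.0, 0.0, 1.0, -0.01, -0.01, -0.92, 0.02, 0.0, 0.0, 1.0, -0.01, -0.01, -0.92, 0.02, 0.0, 0.0, 1.0, -0.01, -0.01, -0.92, 0.02, 0.0, 0.0, 1.0]
```

>>> step_arm(moves=[0,-0.05,0,0,0,0,1,0,0,0,0,0,0,1,0,0,0,0,0,0,1,0,0,0,0,0,0,1,0,0,0,0,0,0,1])

```text
time: 6.53
tool_pos: [488.7, 169.9, 124.9]
tcp_rot: [3.135, -0.001, 1.584]
contact_force: [0.1, -0.2, 0.3]
grip_width: 18.3
```

```bash
python3 plan.py 488 169 235 90.7 1|head -1
python3 - <<'E'
from plant import *
import cv2
s=capture("side")[:,:,::-1]; cv2.imwrite("pics/side2.png",cv2.resize(s[130:250,205:325],(600,600),interpolation=2))
E
```

```text
t 6.53 pos [488.7 169.9 124.9] rpy [ 1.7961e+02 -4.0000e-02  9.0770e+01] F [ 0.15 -0.24  0.31] w 18.3 q [ 0.19  0.43  1.7  -0.    1.01  0.17]
```

View pics/side2.png

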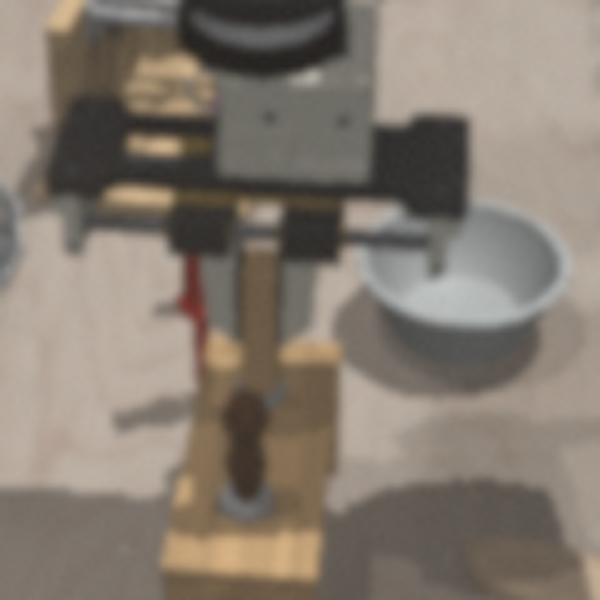

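>>> step_arm(moves=[0,0,-0.4,0,0,0,1,0,0,-0.7,0,0,0,1,0,0,-0.9,0,0,0,1,0,0,-0.9,0,0,0,1,0,0,-0.9,0,0,0,1,0,0,-0.9,0,0,0,1,0,0,-0.9,0,0,0,1,0,0,-0.9,0,0,0,1])

```text
time: 7.25
tool_pos: [484.5, 169.2, 259.1]
tcp_rot: [-3.137, 0.001, 1.584]
contact_force: [0.8, -0.3, -0.8]
grip_width: 17.7
```

```bash
python3 plan.py 495 -192 285 85.2 1
```

```text
t 7.25 pos [484.5 169.2 259.1] rpy [-1.7973e+02  7.0000e-02  9.0770e+01] F [ 0.79 -0.28 -0.82] w 17.7 q [ 0.19  0.3   1.49 -0.    1.35  0.17]
20 rows
[-0.9, 0.01, -0.06, 0.0, 0.0, 0.07, 1.0, -0.9, 0.02, -0.06, 0.0, 0.0, 0.07, 1.0, -0.9, 0.02, -0.06, 0.0, 0.0, 0.07, 1.0, -0.9, 0.03, -0.06, 0.0, 0.0, 0.07, 1.0, -0.9, 0.03, -0.06, 0.0, 0.0, 0.07, 1.0, -0.9, 0.04, -0.06, 0.0, 0.0, 0.07, 1.0, -0.9, 0.04, -0.06, 0.0, 0.0, 0.07, 1.0, -0.9, 0.04, -0.06, 0.0, 0.0, 0.07, 1.0]
[-0.9, 0.05, -0.06, 0.0, 0.0, 0.07, 1.0, -0.9, 0.05, -0.06, 0.0, 0.0, 0.07, 1.0, -0.9, 0.06, -0.06, 0.0, 0.0, 0.07, 1.0, -0.9, 0.06, -0.06, 0.0, 0.0, 0.07, 1.0, -0.9, 0.07, -0.06, 0.0, 0.0, 0.07, 1.0, -0.9, 0.07, -0.06, 0.0, 0.0, 0.07, 1.0, -0.9, 0.08, -0.06, 0.0, 0.0, 0.07, 1.0, -0.9, 0.08, -0.06, 0.0, 0.0, 0.07, 1.0]
[-0.9, 0.08, -0.06, 0.0, 0.0, 0.07, 1.0, -0.9, 0.09, -0.06, 0.0, 0.0, 0.07, 1.0, -0.9, 0.09, -0.06, 0.0, 0.0, 0.07, 1.0, -0.9, 0.1, -0.06, 0.0, 0.0, 0.07, 1.0]
```

>>> step_arm(moves=[0,0,-0.9,0,0,0,1,-0.4,0,-0.6,0,0,0,1,-0.8,0,-0.1,0,0,0,1,-0.9,0,0,0,0,0.1,1,-0.9,0,0,0,0,0.1,1,-0.9,0,0,0,0,0.1,1,-0.9,0,0,0,0,0.1,1,-0.9,0,0,0,0,0.1,1])

```text
time: 7.92
tool_pos: [485.0, 54.6, 303.0]
tcp_rot: [3.134, -0.002, 1.555]
contact_force: [-0.2, -1.4, -0.2]
grip_width: 17.8
```

>>> step_arm(moves=[-0.9,0,-0.1,0,0,0.1,1,-0.9,0.05,0,0,0,0.1,1,-0.9,0.05,0,0,0,0.1,1,-0.9,0.05,0,0,0,0.1,1,-0.9,0.1,0,0,0,0.1,1,-0.9,0.1,0,0,0,0.1,1,-0.9,0.1,0,0,0,0.1,1,-0.9,0.1,0,0,0,0.1,1])

```text
time: 8.58
tool_pos: [487.3, -96.6, 309.7]
tcp_rot: [3.132, -0.002, 1.496]
contact_force: [-0.3, 1.2, -0.9]
grip_width: 18.3
```

```bash
python3 plan.py 495 -192 285 85.2 1
```

```text
t 8.58 pos [487.3 -96.6 309.7] rpy [ 1.7946e+02 -1.1000e-01  8.5740e+01] F [-0.34  1.2  -0.94] w 18.3 q [-0.35  0.23  1.45  0.    1.45 -0.28]
6 rows
[-0.79, 0.12, 0.21, 0.02, 0.0, 0.02, 1.0, -0.79, 0.12, 0.21, 0.02, 0.0, 0.02, 1.0, -0.79, 0.12, 0.21, 0.02, 0.0, 0.02, 1.0, -0.79, 0.13, 0.21, 0.02, 0.0, 0.02, 1.0, -0.79, 0.13, 0.21, 0.02, 0.0, 0.02, 1.0, -0.79, 0.13, 0.21, 0.02, 0.0, 0.02, 1.0]
```

>>> step_arm(moves=[-0.8,0.1,0.1,0,0,0,1,-0.8,0.1,0.1,0,0,0,1,-0.8,0.1,0.1,0.1,0,0,1,-0.8,0.1,0.1,0.1,0,0,1,-0.8,0.1,0.1,0,0,0,1,-0.2,0.1,0,0,0,0,1,0,0,0,0,0,0,1,0,0,0,0,0,0,1])

```text
time: 9.25
tool_pos: [491.3, -187.8, 302.9]
tcp_rot: [-3.137, -0.001, 1.491]
contact_force: [0.2, 0.4, -1.2]
grip_width: 18.3
```

```bash
python3 plan.py 500 -192 225 85.2 1
python3 - <<'E'
from plant import *
import cv2
s=capture("side")[:,:,::-1]; cv2.imwrite("pics/side3r.png",s); cv2.imwrite("pics/side3.png",cv2.resize(s[60:190,195:325],(600,600),interpolation=2))
E
```

```text
t 9.25 pos [ 491.3 -187.8  302.9] rpy [-1.7975e+02 -8.0000e-02  8.5450e+01] F [ 0.18  0.41 -1.21] w 18.3 q [-0.51  0.3   1.38 -0.    1.47 -0.43]
5 rows
[-0.04, 0.09, 0.78, -0.01, 0.0, 0.01, 1.0, -0.04, 0.09, 0.78, -0.01, 0.0, 0.01, 1.0, -0.04, 0.09, 0.78, -0.01, 0.0, 0.01, 1.0, -0.04, 0.09, 0.78, -0.01, 0.0, 0.01, 1.0, -0.03, 0.09, 0.78, -0.01, 0.0, 0.01, 1.0]
```

View pics/side3.png

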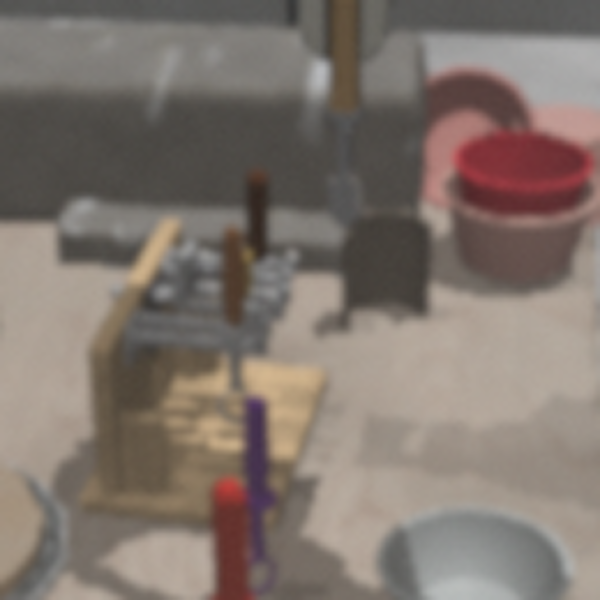

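>>> step_arm(moves=[0,0.1,0.8,0,0,0,1,-0.1,0.1,0.8,0,0,0,1,-0.1,0.1,0.8,0,0,0,1,-0.1,0.1,0.8,0,0,0,1,-0.1,0.1,0.8,0,0,0,1,0,0,0.6,0,0,0,1,0,0,0,0,0,0,1,0,0,0,0,0,0,1])

```text
time: 9.97
tool_pos: [502.2, -188.4, 211.8]
tcp_rot: [3.14, -0.001, 1.5]
contact_force: [0.9, -0.3, -0.6]
grip_width: 18.0
```

Run:
```python
from plan import *
import plant
print("pred collar px in side3 pose",px("side",[491.3,-187.8,302.9-40]))
plan([510,-192.5,183],85.2,1)
o=get_obs()
s=plant.capture("side")[:,:,::-1]; cv2.imwrite("pics/side4r.png",s); c=cv2.resize(s[85:165,200:290],None,fx=8,fy=8,interpolation=2)
cv2.imwrite("pics/side4.png",c[:600,:800])
t=plant.capture("top")[:,:,::-1]; cv2.imwrite("pics/top4.png",cv2.resize(t[120:230,310:430],None,fx=5,fy=5,interpolation=2))
p=o['tool_pos']-[0,0,40]
print("collar px pred",px("side",p),"seat nominal px",px("side",[556,-196.3,125]),"est",px("side",[552,-196.2,125]))
# prong/lip predictions: end of middle left prong outer top edge
ux=np.array([.9965,-.0837,0]);uy=np.array([.0837,.9965,0])
for nm,c in(("left",np.array([556,-196.3,125])+48*uy),("mid",np.array([552,-196.2,125])),("right",np.array([556,-196.3,125])-48*uy)):
    for k in(1,-1): print(nm,k,"lip top front",px("side",c-19*ux+k*11*uy+[0,0,6]),"lip back",px("side",c-11*ux+k*11*uy+[0,0,6]))
print("plate top corners",[px("side",np.array([552,-196.2,157])+7*ux+k*8*uy) for k in (1,-1)])
```

```text
pred collar px in side3 pose [269.42643526  85.20369448]
t 9.97 pos [ 502.2 -188.4  211.8] rpy [ 1.7988e+02 -6.0000e-02  8.5950e+01] F [ 0.95 -0.26 -0.6 ] w 18.0 q [-0.5   0.37  1.52  0.    1.25 -0.43]
2 rows
[-0.09, 0.2, 0.72, 0.01, -0.01, 0.09, 1, -0.09, 0.2, 0.72, 0.01, -0.01, 0.09, 1]
collar px pred [265.46523164 112.9286573 ] seat nominal px [248.97151228 124.30396974] est [250.19467694 124.37943061]
left 1 lip top front [250.91990035 131.98542189] lip back [248.39445831 131.74844057]
left -1 lip top front [252.36997429 128.61308456] lip back [249.87899343 128.38319007]
mid 1 lip top front [255.27170387 124.82639347] lip back [252.81796432 124.60431665]
mid -1 lip top front [256.618131   121.65403681] lip back [254.19694183 121.4384159 ]
right 1 lip top front [256.95726315 117.944742  ] lip back [254.57561113 117.7365608 ]
right -1 lip top front [258.24099243 114.95926102] lip back [255.89002026 114.75696407]
plate top corners [array([247.37024726, 116.30358105]), array([248.44121833, 114.05702288])]
```

View pics/side4.png

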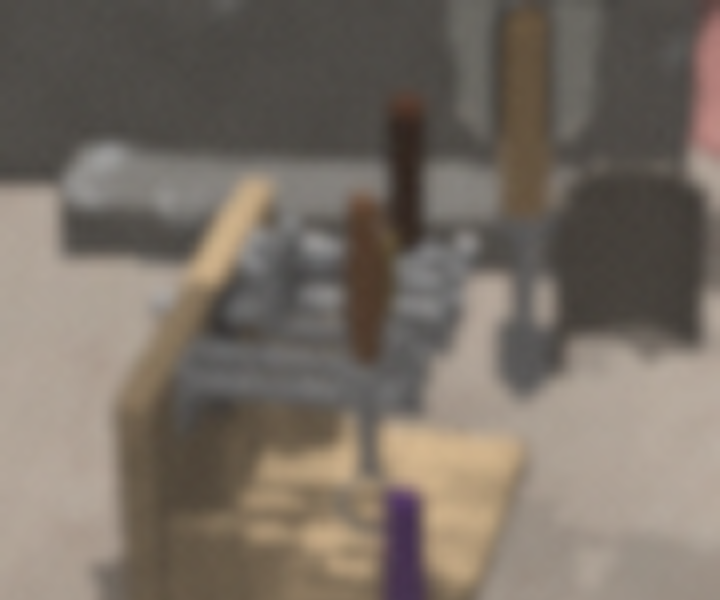

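View pics/top4.png

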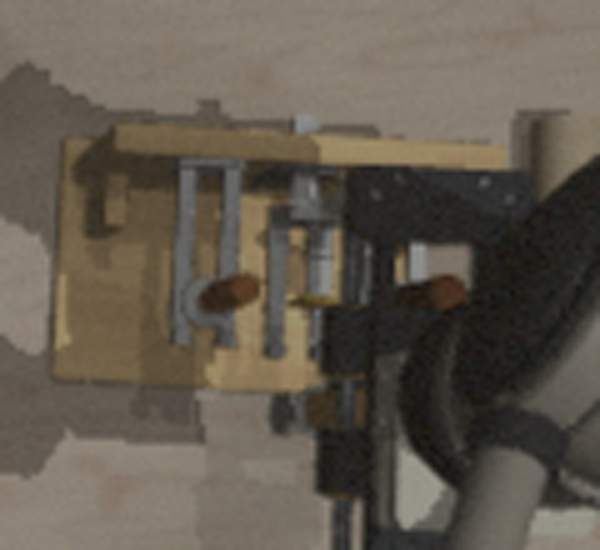

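>>> step_arm(moves=[-0.1,0.2,0.7,0,0,0.1,1,-0.1,0.2,0.6,0,0,0.1,1,0,0,0,0,0,0,1,0,0,0,0,0,0,1])

```text
time: 10.4
tool_pos: [512.4, -193.6, 189.6]
tcp_rot: [3.132, 0.002, 1.486]
contact_force: [-0.4, 0.9, -0.2]
grip_width: 17.7
```

```bash
python3 plan.py 515 -193.1 183 85.2 1
```

```text
t 10.40 pos [ 512.4 -193.6  189.6] rpy [1.7944e+02 1.3000e-01 8.5170e+01] F [-0.42  0.93 -0.24] w 17.7 q [-0.5   0.41  1.53  0.    1.19 -0.42]
1 rows
[0.04, 0.12, 0.33, 0.14, 0.03, -0.01, 1.0]
```

>>> step_arm(moves=[0,0.1,0.3,0.15,0,0,1,0,0.4,0,0,0,0,1,0,0.3,0,0,0,0,1,0,0,0,0,0,0,1,0,0,0,0,0,0,1])

```text
time: 10.82
tool_pos: [531.0, -195.4, 185.0]
tcp_rot: [3.141, 0.003, 1.487]
contact_force: [-0.5, 0.4, -0.6]
grip_width: 17.2
```

```bash
python3 plan.py 536 -194.9 183 85.2 1
python3 - <<'E'
import plant,cv2
s=plant.capture("side")[:,:,::-1]; cv2.imwrite("pics/side5.png",cv2.resize(s[85:165,200:290],None,fx=8,fy=8,interpolation=2)[:600,:800])
E
```

```text
t 10.82 pos [ 531.  -195.4  185. ] rpy [179.95   0.19  85.18] F [-0.5   0.36 -0.59] w 17.2 q [-0.49  0.45  1.48 -0.    1.21 -0.4 ]
1 rows
[0.05, 0.25, 0.1, 0.01, 0.05, -0.01, 1.0]
```

View pics/side5.png

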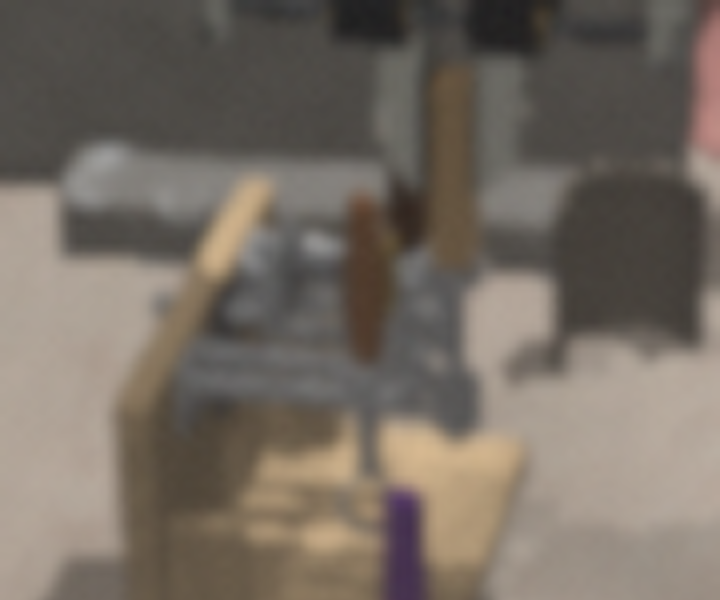

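The side view shows the trowel (handle near 450,170, blade tip near 460,430) just in front of the middle hook and clear of both neighbours. I'll advance slowly and feel for the plate.

>>> step_arm(moves=[0.05,0.2,0.1,0,0,0,1,0,0.15,0,0,0,0,1,0,0,0,0,0,0,1])

```text
time: 11.12
tool_pos: [538.6, -195.0, 183.1]
tcp_rot: [3.14, 0.003, 1.486]
contact_force: [-0.2, -0.4, 0.5]
grip_width: 17.8
```

>>> step_arm(moves=[0,0.1,0,0,0,0,1,0,0,0,0,0,0,1])

```text
time: 11.28
tool_pos: [540.8, -195.1, 183.1]
tcp_rot: [3.14, 0.003, 1.487]
contact_force: [-0.6, 0.1, -1.6]
grip_width: 18.1
```

>>> step_arm(moves=[0,0.1,0,0,0,0,1,0,0,0,0,0,0,1])

```text
time: 11.45
tool_pos: [542.6, -195.2, 183.0]
tcp_rot: [3.141, 0.003, 1.487]
contact_force: [0.0, -0.1, -1.2]
grip_width: 18.1
```

>>> step_arm(moves=[0,0.08,0,0,0,0,1,0,0,0,0,0,0,1])

```text
time: 11.62
tool_pos: [543.4, -195.3, 182.9]
tcp_rot: [-3.14, 0.003, 1.487]
contact_force: [-1.9, -0.8, -0.6]
grip_width: 17.9
```

>>> step_arm(moves=[0,0.08,0,0,0,0,1,0,0,0,0,0,0,1])

```text
time: 11.78
tool_pos: [544.3, -195.3, 182.9]
tcp_rot: [-3.138, 0.003, 1.486]
contact_force: [-2.5, 0.9, 0.1]
grip_width: 17.9
```

>>> step_arm(moves=[0,0.05,0,0,0,0,1,0,0,0,0,0,0,1])

```text
time: 11.95
tool_pos: [544.9, -195.4, 182.8]
tcp_rot: [-3.137, 0.003, 1.486]
contact_force: [-3.4, -0.3, 1.4]
grip_width: 17.9
```

>>> step_arm(moves=[0,0.12,0,0,0,0,1,0,0.1,0,0,0,0,1])

```text
time: 12.12
tool_pos: [548.5, -195.7, 182.8]
tcp_rot: [-3.134, 0.003, 1.486]
contact_force: [-5.2, 0.2, 1.4]
grip_width: 18.3
```

>>> step_arm(moves=[0,0.12,0,-0.05,0,0,1,0,0.1,0,-0.05,0,0,1])

```text
time: 12.28
tool_pos: [552.0, -196.0, 182.7]
tcp_rot: [-3.138, 0.002, 1.486]
contact_force: [-6.5, 0.2, 3.1]
grip_width: 17.7
```

```bash
python3 plan.py 551.6 -196.1 183 85.2 1
```

```text
t 12.28 pos [ 552.  -196.   182.7] rpy [-1.798e+02  1.300e-01  8.517e+01] F [-6.47  0.21  3.07] w 17.7 q [-0.47  0.49  1.42 -0.    1.24 -0.38]
1 rows
[-0.01, -0.02, -0.02, -0.05, 0.03, -0.01, 1.0]
```

>>> step_arm(moves=[0,0,0,0,0,0,1,0,0,0,0,0,0,1])

```text
time: 12.45
tool_pos: [550.6, -195.8, 182.4]
tcp_rot: [-3.134, 0.002, 1.487]
contact_force: [-5.8, 0.8, 1.9]
grip_width: 17.8
```

Run:
```python
from plan import *
import plant
rpt(); print(get_obs()['moment'])
for n,(y,x) in {"side":(85,200),"top":(130,330)}.items():
    s=plant.capture(n)[:,:,::-1]; cv2.imwrite(f"pics/{n}6.png",cv2.resize(s[y:y+75,x:x+90],None,fx=8,fy=8,interpolation=2))
    print(rpt()['contact_force'])
```

```text
t 12.45 pos [ 550.6 -195.8  182.4] rpy [-1.7955e+02  1.2000e-01  8.5180e+01] F [-5.79  0.75  1.9 ] w 17.8 q [-0.47  0.49  1.42 -0.01  1.24 -0.38]
[-0.01690207  1.10662721  0.00462991]
t 12.50 pos [ 550.6 -195.8  182.4] rpy [-1.7954e+02  1.2000e-01  8.5180e+01] F [-6.39  1.06  1.74] w 17.7 q [-0.47  0.49  1.42 -0.01  1.24 -0.38]
[-6.38716252  1.06040425  1.74495765]
t 12.55 pos [ 550.6 -195.8  182.4] rpy [-1.7956e+02  1.1000e-01  8.5180e+01] F [-6.39  0.21  2.19] w 17.7 q [-0.47  0.49  1.42 -0.01  1.24 -0.38]
[-6.38997655  0.20935858  2.18937797]
```

View pics/side6.png

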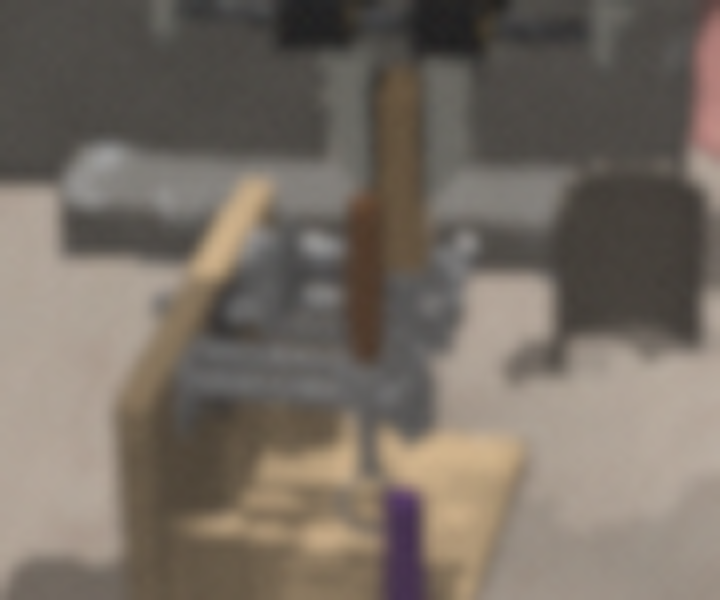

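>>> step_arm(moves=[0,0.03,0,-0.2,0,0,1,0,0.03,0,-0.2,0,0,1,0,0,0,0,0,0,1])

```text
time: 12.8
tool_pos: [549.8, -195.8, 181.9]
tcp_rot: [3.127, 0.002, 1.487]
contact_force: [-5.8, 1.0, 2.1]
grip_width: 17.8
```

>>> step_arm(moves=[0,0,0,0,0,0,1])

```text
time: 12.88
tool_pos: [549.0, -195.7, 181.9]
tcp_rot: [3.128, 0.001, 1.487]
contact_force: [-5.5, 1.2, 1.9]
grip_width: 17.6
```

>>> step_arm(moves=[0,0,0,0,0,0,1])

```text
time: 12.97
tool_pos: [548.5, -195.6, 181.8]
tcp_rot: [3.13, 0.001, 1.487]
contact_force: [-5.6, 0.2, 1.7]
grip_width: 17.5
```

>>> step_arm(moves=[0,0.1,-0.03,0,0,0,1,0,0.08,-0.03,0,0,0,1])

```text
time: 13.13
tool_pos: [550.1, -195.8, 182.1]
tcp_rot: [3.135, 0.001, 1.487]
contact_force: [-6.9, 0.1, -1.0]
grip_width: 17.7
```

>>> step_arm(moves=[0,0.06,0,0,0,0,1])

```text
time: 13.22
tool_pos: [550.5, -195.8, 181.7]
tcp_rot: [3.138, 0.0, 1.487]
contact_force: [-7.1, 0.4, 2.9]
grip_width: 18.1
```

>>> step_arm(moves=[0,0.06,0,0,0,0,1])

```text
time: 13.3
tool_pos: [550.9, -195.8, 181.5]
tcp_rot: [3.141, 0.0, 1.487]
contact_force: [-6.4, -0.1, 2.9]
grip_width: 17.7
```

>>> step_arm(moves=[0,0.06,0.1,-0.05,0,0,1,0,0.06,0.1,-0.05,0,0,1])

```text
time: 13.47
tool_pos: [551.9, -195.9, 177.5]
tcp_rot: [3.138, -0.0, 1.487]
contact_force: [-7.1, 0.4, 2.7]
grip_width: 18.1
```

>>> step_arm(moves=[0,0.06,0.1,-0.05,0,0,1,0,0.06,0.1,-0.05,0,0,1])

```text
time: 13.63
tool_pos: [552.5, -195.8, 173.1]
tcp_rot: [3.136, -0.001, 1.487]
contact_force: [-7.4, 0.8, 3.3]
grip_width: 18.1
```

>>> step_arm(moves=[0,0.04,0.08,-0.05,0,0,1,0,0.04,0.08,-0.05,0,0,1])

```text
time: 13.8
tool_pos: [552.0, -195.6, 169.3]
tcp_rot: [3.135, -0.002, 1.488]
contact_force: [-7.5, -0.6, 3.4]
grip_width: 17.6
```

>>> step_arm(moves=[0,0.04,0.06,-0.04,0,0,1])

```text
time: 13.88
tool_pos: [551.8, -195.5, 167.8]
tcp_rot: [3.135, -0.002, 1.488]
contact_force: [-6.2, 1.4, 3.0]
grip_width: 17.5
```

>>> step_arm(moves=[0,0.04,0.06,-0.04,0,0,1])

```text
time: 13.97
tool_pos: [551.6, -195.4, 166.4]
tcp_rot: [3.135, -0.002, 1.488]
contact_force: [-7.6, -0.3, 2.6]
grip_width: 18.1
```

>>> step_arm(moves=[0,0.05,0.06,-0.04,0,0,1])

```text
time: 14.05
tool_pos: [551.6, -195.3, 165.0]
tcp_rot: [3.134, -0.003, 1.488]
contact_force: [-7.4, -0.6, 4.1]
grip_width: 17.7
```

>>> step_arm(moves=[0,0.05,0.06,-0.04,0,0,1])

```text
time: 14.13
tool_pos: [551.6, -195.4, 163.9]
tcp_rot: [3.134, -0.003, 1.488]
contact_force: [-8.4, 0.5, 6.4]
grip_width: 17.7
```

>>> step_arm(moves=[0,0.05,0.05,-0.04,0,0,1])

```text
time: 14.22
tool_pos: [551.7, -195.4, 163.2]
tcp_rot: [3.134, -0.003, 1.488]
contact_force: [-8.8, 1.1, 8.5]
grip_width: 17.7
```

>>> step_arm(moves=[0,0.03,-0.04,0,0,0,1])

```text
time: 14.3
tool_pos: [551.6, -195.4, 164.4]
tcp_rot: [3.135, -0.003, 1.488]
contact_force: [-5.8, 0.5, 6.1]
grip_width: 17.7
```

Run:
```python
from plan import *
import plant
o=rpt()
s=plant.capture("side")[:,:,::-1]; cv2.imwrite("pics/side7r.png",s)
cv2.imwrite("pics/side7.png",cv2.convertScaleAbs(cv2.resize(s[95:150,215:280],None,fx=12,fy=12,interpolation=2),alpha=1.6)[:600,:800])
p=o['tool_pos']; print("collar pred",px("side",p-[0,0,40]),"cap",px("side",p+[0,0,48]))
rpt()
```

```text
t 14.30 pos [ 551.6 -195.4  164.4] rpy [ 1.7963e+02 -1.6000e-01  8.5250e+01] F [-5.76  0.52  6.06] w 17.7 q [-0.47  0.5   1.45  0.01  1.18 -0.39]
collar pred [250.28359173 124.66731833] cap [249.90145159  99.15340216]
t 14.35 pos [ 551.7 -195.4  164.7] rpy [ 1.7963e+02 -1.6000e-01  8.5260e+01] F [-7.85  0.44  5.38] w 17.7 q [-0.47  0.5   1.45  0.01  1.19 -0.39]
```

View pics/side7.png

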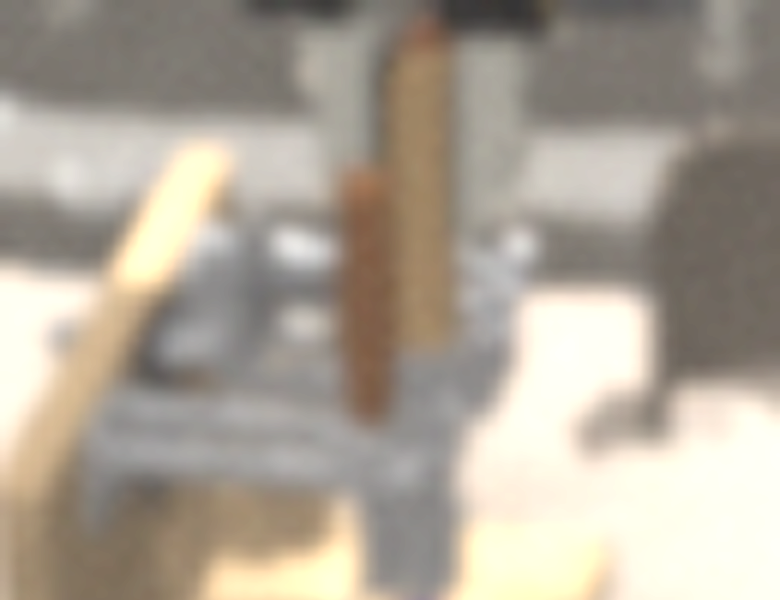

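>>> step_arm(moves=[0,-0.01,0.02,0,0,0,1,0,-0.01,0.02,0,0,0,1])

```text
time: 14.52
tool_pos: [551.5, -195.4, 165.1]
tcp_rot: [3.134, -0.003, 1.488]
contact_force: [-3.5, 1.1, 4.0]
grip_width: 17.8
```

>>> step_arm(moves=[0,-0.03,0.02,0,0,0,1])

```text
time: 14.6
tool_pos: [551.4, -195.4, 165.1]
tcp_rot: [3.133, -0.002, 1.488]
contact_force: [-2.9, 1.8, 4.4]
grip_width: 18.0
```

>>> step_arm(moves=[0,-0.05,0.02,0,0,0,1])

```text
time: 14.68
tool_pos: [550.7, -195.3, 165.0]
tcp_rot: [3.132, -0.002, 1.488]
contact_force: [-3.2, 1.1, 3.8]
grip_width: 17.7
```

>>> step_arm(moves=[0,-0.05,0.02,0,0,0,1])

```text
time: 14.77
tool_pos: [550.0, -195.3, 164.8]
tcp_rot: [3.131, -0.002, 1.488]
contact_force: [-2.6, 0.5, 4.3]
grip_width: 17.7
```

>>> step_arm(moves=[0,-0.05,0.02,0,0,0,1])

```text
time: 14.85
tool_pos: [549.4, -195.2, 164.7]
tcp_rot: [3.13, -0.002, 1.488]
contact_force: [-2.1, 0.5, 5.7]
grip_width: 17.9
```

>>> step_arm(moves=[0,-0.05,0.02,0,0,0,1])

```text
time: 14.93
tool_pos: [548.8, -195.2, 164.6]
tcp_rot: [3.129, -0.002, 1.488]
contact_force: [-1.1, 1.0, 5.2]
grip_width: 18.2
```

>>> step_arm(moves=[0,-0.05,0,0,0,0,1])

```text
time: 15.02
tool_pos: [548.3, -195.2, 164.9]
tcp_rot: [3.127, -0.001, 1.488]
contact_force: [-1.3, 1.0, 4.0]
grip_width: 18.3
```

>>> step_arm(moves=[0,-0.05,0,0,0,0,1])

```text
time: 15.1
tool_pos: [547.9, -195.2, 165.1]
tcp_rot: [3.125, -0.001, 1.488]
contact_force: [-0.6, 0.4, 3.7]
grip_width: 18.3
```

>>> step_arm(moves=[0,-0.05,0,0,0,0,1])

```text
time: 15.18
tool_pos: [547.7, -195.1, 165.4]
tcp_rot: [3.123, -0.001, 1.488]
contact_force: [-0.5, 0.7, 3.0]
grip_width: 17.8
```

>>> step_arm(moves=[0,-0.07,0,-0.05,0,0,1])

```text
time: 15.27
tool_pos: [547.2, -195.2, 165.6]
tcp_rot: [3.117, -0.0, 1.488]
contact_force: [2.2, 0.3, 2.5]
grip_width: 18.1
```

>>> step_arm(moves=[0,-0.07,0,-0.05,0,0,1])

```text
time: 15.35
tool_pos: [546.7, -195.2, 165.7]
tcp_rot: [3.111, -0.0, 1.488]
contact_force: [2.8, -0.4, 1.5]
grip_width: 17.7
```

The collar pulls against the lips (Fx +2.8 N at TCP x 546.7), so it is behind them. Next I relieve that pull, straighten the tool and release partway.

>>> step_arm(moves=[0,0.06,0.02,0.2,0,0,1,0,0.03,0,0.2,0,0,1,0,0,0,0,0,0,1])

```text
time: 15.6
tool_pos: [547.9, -195.5, 165.4]
tcp_rot: [3.142, 0.0, 1.488]
contact_force: [-0.1, 0.7, 3.2]
grip_width: 17.9
```

>>> step_arm(moves=[0,0,0,0,0,0,1])

```text
time: 15.68
tool_pos: [548.0, -195.4, 165.2]
tcp_rot: [-3.141, -0.0, 1.488]
contact_force: [-0.7, -0.3, 4.2]
grip_width: 17.9
```

>>> step_arm(moves=[0,0,-0.03,0,0,0,1,0,0,0,0,0,0,0.5,0,0,0,0,0,0,0.4,0,0,0,0,0,0,0.3,0,0,0,0,0,0,0.2,0,0,0,0,0,0,0.2])

```text
time: 16.18
tool_pos: [547.2, -195.4, 163.7]
tcp_rot: [-3.137, -0.001, 1.488]
contact_force: [-0.0, -0.4, 0.3]
grip_width: 36.2
```

>>> step_arm(moves=[0,0,0,0,0,0,0.2,0,0,0,0,0,0,0.2])

```text
time: 16.35
tool_pos: [547.0, -195.4, 163.5]
tcp_rot: [-3.137, -0.001, 1.488]
contact_force: [0.8, 0.4, -0.1]
grip_width: 37.0
```

Run:
```python
from plan import *
import plant
o=rpt()
s=plant.capture("side")[:,:,::-1]
cv2.imwrite("pics/side8.png",cv2.convertScaleAbs(cv2.resize(s[85:150,205:280],None,fx=9,fy=9,interpolation=2),alpha=1.6)[:600,:800])
```

```text
t 16.35 pos [ 547.  -195.4  163.5] rpy [-1.7973e+02 -5.0000e-02  8.5250e+01] F [ 0.78  0.39 -0.11] w 37.0 q [-0.47  0.5   1.45 -0.    1.19 -0.39]
```

View pics/side8.png

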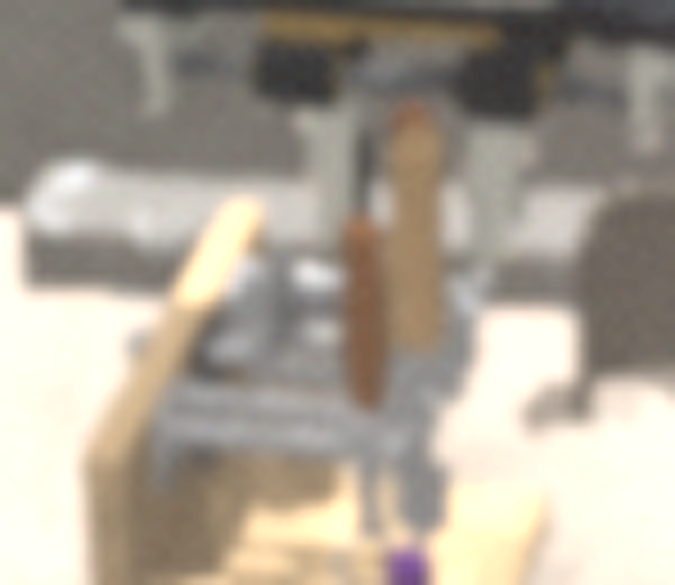

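The fingers are clear of the handle on both sides (handle at 415, fingers at 330 and 490) and the trowel stands. I'll raise straight up.

>>> step_arm(moves=[0,0,-0.2,0,0,0,0.2,0,0,-0.4,0,0,0,0.2,0,0,-0.6,0,0,0,0.2,0,0,-0.6,0,0,0,0.2,0,0,-0.6,0,0,0,0.2,0,0,-0.6,0,0,0,0.2,0,0,-0.6,0,0,0,0.2,0,0,-0.6,0,0,0,0.2])

```text
time: 17.07
tool_pos: [546.5, -195.0, 252.9]
tcp_rot: [-3.134, -0.002, 1.488]
contact_force: [0.4, 0.0, 0.8]
grip_width: 36.7
```

>>> step_arm(moves=[0,-0.5,-0.7,0,0,0,0.2,0,-0.9,-0.4,0,0,0,0.2,0,-0.9,0,0,0,0,0.2,0,-0.9,0,0,0,0,0.2,0.5,-0.9,0,0,0,0,0.2,0.9,-0.5,0,0,0,0,0.2,0.9,0,0,0,0,0,0.2,0.9,0,0,0,0,0,0.2])

```text
time: 17.73
tool_pos: [457.8, -125.3, 286.4]
tcp_rot: [3.135, 0.006, 1.483]
contact_force: [0.5, -0.5, -0.4]
grip_width: 37.0
```

>>> step_arm(moves=[0.9,0,0,0,0,0,0.2,0.9,0,0,0,0,0,0.2,0.9,0,0,0,0,0,0.2,0.9,0,0,0,0,0,0.2,0.5,0,0,0,0,0,0.2,0,0,0,0,0,0,0.2])

```text
time: 18.23
tool_pos: [464.7, -37.5, 292.2]
tcp_rot: [3.127, 0.006, 1.485]
contact_force: [0.6, -0.3, -0.3]
grip_width: 36.8
```

Run:
```python
from plan import *
import plant
o=rpt()
s=plant.capture("side")[:,:,::-1];t=plant.capture("top")[:,:,::-1]
cv2.imwrite("pics/side9r.png",s);cv2.imwrite("pics/top9r.png",t)
cv2.imwrite("pics/side9.png",cv2.convertScaleAbs(cv2.resize(s[85:150,205:280],None,fx=9,fy=9,interpolation=2),alpha=1.6)[:600,:800])
cv2.imwrite("pics/top9.png",cv2.convertScaleAbs(cv2.resize(t[135:205,315:415],None,fx=8,fy=8,interpolation=2),alpha=1.5)[:600,:800])
cv2.imwrite("pics/side9f.png",cv2.resize(s,(800,600)))
```

```text
t 18.23 pos [464.7 -37.5 292.2] rpy [179.15   0.37  85.06] F [ 0.57 -0.33 -0.26] w 36.8 q [-0.24  0.18  1.57 -0.    1.38 -0.16]
```

View pics/side9.png

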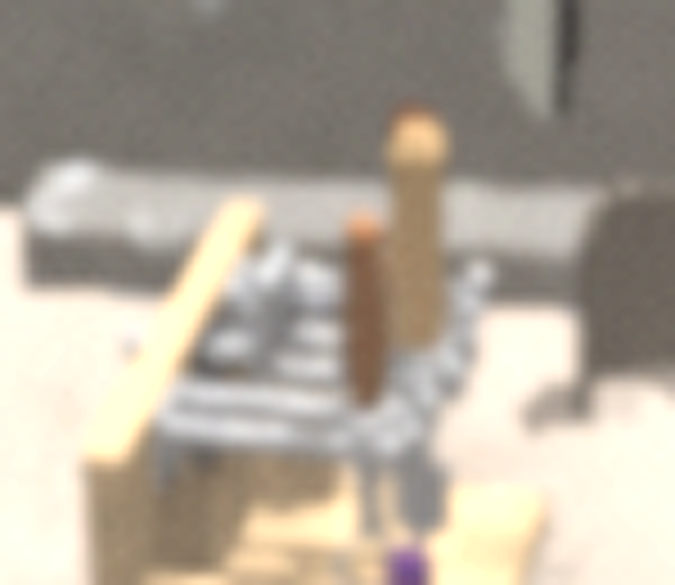

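View pics/top9.png

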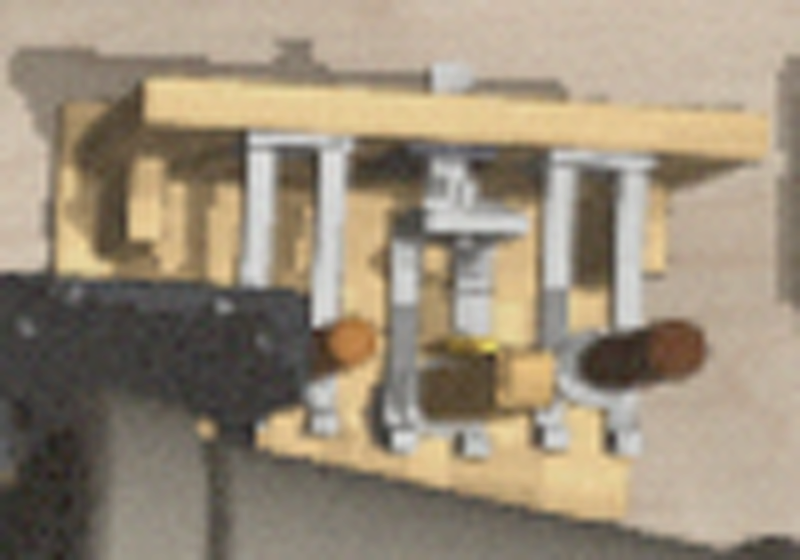

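View pics/side9f.png

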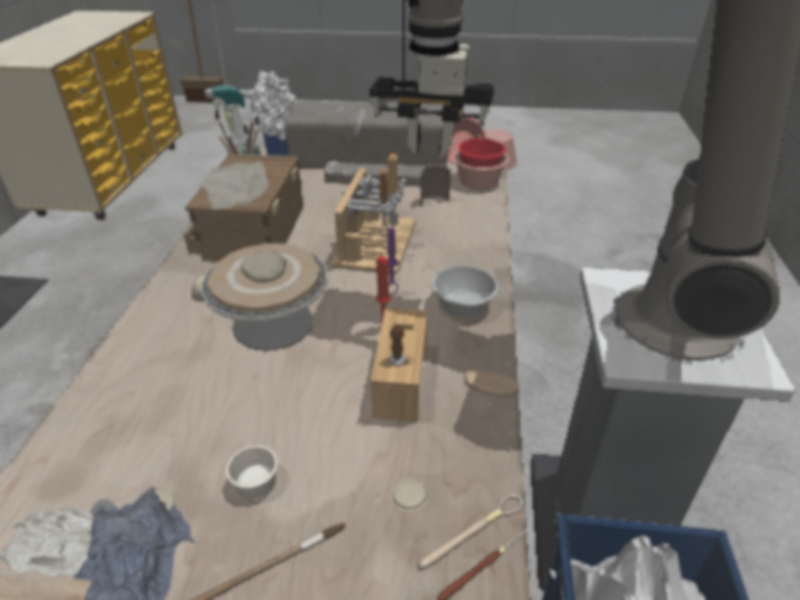

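Run:
```python
from h import *
np.set_printoptions(precision=1,suppress=True)
R=lambda x,y:(315+x/8-.4,135+y/8-.4)
print("cap",onz("top",*R(524,379),212.5),"plate",onz("top",*R(470,344),157),"before",onz("top",*R(470,362),157))
print("L/R tool now",onz("top",*R(350,340),203),onz("top",*R(676,350),201))
import plant
print(plant.close_job())
```

```text
cap [ 547.3 -194.   212.5] plate [ 562.6 -197.   157. ] before [ 557.  -196.8  157. ]
L/R tool now [ 560.7 -147.   203. ] [ 555.5 -242.7  201. ]
the job is handed in; nothing more can be done
None
```

The trowel is hanging, handle up, on the middle hook with its collar behind the lips. I handed the job in at about 18 s, with the gripper clear of everything.

**What I did:**
- I gripped the pale square handle in the stand's -y slot, lifted it out and carried it round to the front of the rack.
- I felt the brass plate at TCP x of about 543 mm and pressed about 8–9 mm, at roughly 7 N.
- I lowered it pressed until the prongs took the load, at about 124.5 mm.
- I eased forward until the collar caught on the lips, then opened the fingers and backed off.

**Last checks:**
- **Behind the lips:** a gentle forward pull met +2.8 N at the lips.
- **Plate position:** the top view shows it about 5.6 mm back, against the 5 mm expected. That agrees within camera accuracy.
- **Upright:** the handle's cap is at (547, -194) mm, within about 2 mm of directly above the seat.
- **Neighbours:** in the last pictures both neighbouring tools, the awl, the bowl, the pot and the rib appear where they were at the start.

**Doubtful readings:**
- **Keeper stop:** as the collar met the prongs, the backward force briefly read 8.8 N, close to the 9 N stop value. The arm had moved only 8.6 mm past first touch, so I take the extra as friction rather than the plate reaching its stop.
- **Hook load:** the upward force peaked at 8.5 N there, about 3 N of it friction, so the hook's spring gave well under its 8 mm stop.

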